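# Hold the moisture meter on the plaster cottage

## Task

Check whether the plaster cottage on the turntable is dry enough to paint: lift the yellow moisture meter out of its wooden block and hold its spring-loaded steel tip inside the red ring on the roof, the meter square to that roof slope and pressed only lightly, so that the tip is pushed in about half way. Keep it steady for two seconds so that the reading settles, and finish while you are still holding it there in the gripper. Do not shift the cottage or press hard on it, and leave the two paint jars and the plaster hen alone.

Things in the scene. Friction and masses are not known exactly. Their poses are not given: they have to be found in the camera images.
- meter: Moisture meter, 0.18 kg, upright in the block, tip down. Origin: centre of its black nose's flat lower end; z up its long axis, away from the tip; display on -x. Nose 19 mm diameter, z 0 to 30 mm; cone to 40; yellow housing, flat sides, 26 (x) by 40 mm (y), z 40 to 150 (top), its lower end resting on the block. A sprung steel tip, 10 mm diameter, round end, sticks out 12 mm below the origin
- probe_end (a point): The outermost point of the meter's steel tip, on the meter's z axis, 12 mm below the meter's origin while the tip is out; it moves towards the origin as the tip is pushed in
- probe (a joint): How far the meter's steel tip is pushed in, in m: 0 is fully out, 0.010 is fully in. Its spring gives 1.5 N at the first movement and 4.5 N fully in (300 N/m); half way, 0.005, takes 3 N
- stand: Pale wooden block, 85 x 85 x 60 mm, fixed, with a hole of 27 mm diameter and 54 mm depth in the centre of its top for the meter. Origin: centre of its underside, z up. The meter must rise 52 mm to clear it; grip the meter by the top 40 mm or so of its housing, lower down a gripper's body may bump into its top
- cottage: White plaster cottage, 0.75 kg, loose on the turntable. Origin: centre of its underside, z up. Round ground plate 152 mm diameter, 10 mm thick; walls 88 (x) by 108 mm (y); roof of 30 degrees pitch, ridge along y, 98 mm high, eaves at x = -54 and 54 mm, 128 mm long. The -x slope has the red ring; the chimney (24 mm square, top 119 mm high) is at x = 26, y = 36 mm
- mark (a point): Centre of the red ring (31 mm outside, 26 mm inside diameter, red dot in the middle) on the roof's -x slope, on its surface, half way up: x = -27, y = 0, z = 80 mm in the cottage's frame. This point's z is square to the slope, pointing out (up and to the cottage's -x side, 30 degrees from vertical)
- wheel_base: Turntable (potter's banding wheel), fixed foot 136 mm diameter. Origin: centre of its underside. Its round grey head, 190 mm diameter, top at 73 mm above the table, turns stiffly on a vertical axis (0.08 N m); the cottage stands on it
- jar_yellow: Yellow paint jar with black lid, 44 mm diameter, 60 mm high, loose; origin at the centre of its underside. To be left alone
- jar_blue: Blue paint jar with black lid, 44 mm diameter, 60 mm high, loose; origin at the centre of its underside. To be left alone
- hen: White plaster hen, about 85 mm long, 68 mm wide, 86 mm high, loose, beak towards its -x; origin at the centre of its underside. To be left alone

How it is judged:
By the outcome, as a careful person would: the job done as asked, in the order asked, and still so for the second after the job is handed in, while the arm keeps its last pose, push and grip.
It also fails if it takes over 48 s, if anything falls off the work surface, if the arm or the gripper's body presses on something with over 40 N, if the wrist force passes 120 N, or if a joint passes its speed limit or range.

## Robot

A 6-joint arm with a two-finger parallel gripper is mounted at the origin on the work surface. World frame = base frame: x ahead of the robot, y to its left, z up, the work surface at z = 0. Lengths are in mm, angles in rad, forces in N, time in s.
With the tool pointing down it reaches from about 325 to 775 mm from the base axis. Payload 5.5 kg.
Tool frame: the origin (TCP) lies midway between the tips of the shut fingers; the grasp point (between the pads) lies 19 mm behind it (bot.grasp_offset is the distance from the TCP to the grasp point, in mm); z points along the fingers, y is the line along which they close (so a half turn about z gives the same grasp; the last joint's range is limited). The gripper opens to 88 mm and grips with 3 to 60 N. Pads are 20 mm wide; open, the fingers measure 115 mm over their backs; the gripper's body (75 mm by 178 mm) begins 61 mm behind the grasp point.
Start: joints at [1.29, 0.091, 1.231, -0, 1.82, -0.057], TCP at [133.165, 585.05, 194.031] pointing down, gripper open.
Joint ranges: [-2.87, 2.87], [-0.86, 2.18], [0.17, 2.46], [-1.51, 4.65], [0.06, 2.69], [-2.65, 2.65]. Speed limits (rad/s): [2.57, 2.57, 3.01, 3.14, 3.14, 3.14].

## Interface

Orientations are given as a unit quaternion [w, x, y, z].
In Python, from station import sensors, eyes, bot gives the robot as it stands.
- The arm moves only by the shell command python3 -m handwheel 'ROWS' [OPENING]. ROWS is a JSON object of lists of equal length, an entry for each row: "translation": the shift along the world's x, y, z in m, a list of three; "turn": the turn, a rotation vector about the world's x, y, z in rad, a list of three. In form: {"translation": [[x, y, z], ...], "turn": [[wx, wy, wz], ...]}. A call has 1 to 12 rows; each row is the pose to reach, as a shift and turn from the pose commanded when the call began; what a row does not reach only later rows make up. A row lasts 1/12 s, in which the tool goes at most 41.7 mm and 7.16 degrees, less where a joint would pass 70% of its speed; a pose out of reach is approached as far as the arm can. A call with a gripper value outside its range is refused whole. OPENING is the opening, from -1 (shut) to 1 (fully open), set as the call begins (- or left out, the last holds). The fingers move at their own pace and stop on an object; the grip force is fixed at half the most. Time passes only in rows, so rows that repeat a pose let the fingers close. It gives the time, the measured TCP pose, the force, the opening and the grip force at its end, in the units of the state.
- sensors.state(): the state, without advancing time (a new reading comes with each control period).
- eyes.get_image(name): name is "scene" or "side" or "wrist"; returns (picture, depth): 420x560x3 uint8, blue, green, red; 420x560 float32, mm along the optical axis (not along the pixel's ray), 0 where there is no reading.
- eyes.camera_info(name): a dict with "intrinsics" (3x3 intrinsics, pixels), "extrinsics" (4x4, takes a point from world to camera coordinates). Camera axes: x right, y up, looking along -z (the intrinsics and any distortion apply to the point x, -y, -z); pixel columns grow to the right and rows downward; lengths in mm; the calibration is good to about 2 mm. The wrist camera is an equidistant fisheye: a pixel r from the principal point sees the ray r / f radians off the axis. A picture is of the moment at which its call begins: read the wrist's pose just before it. camera_info takes no time and is no camera call; for the wrist camera it gives the pose at the moment of the call.
- bot.close_job(): hands the job in; it is judged then, once.
The state is a dict: "time": time; "joint_pos": joint angles; "qd": joint speeds; "joint_efforts": joint torques, N m; "position": TCP position; "tcp_rot": TCP orientation; "wrist_force": force on the tool from outside, world axes, zero at the start; "torque": the same for the moment, N m; "opening": finger opening in mm; "grasp_force": force on a finger pad.
Only numpy, scipy, OpenCV 4.12 (cv2) and the standard library are available. Lean on these libraries where they do the work, as an engineer would, in place of code of your own. Each camera call takes 0.05 s, during which the arm holds its last target. There are 200 camera calls.

## Working session

There is one attempt and no reset: what is moved stays moved. The work goes in short steps, Python scripts to look and compute and a shell command to move; the robot and the scene stay as the last step left them, time stands still between calls to the robot, and variables do not carry over. Pictures are saved under pics/ and viewed, at most 10 in all, crops included, and the job is handed in when it is done.

```bash
mkdir -p pics; ls
python3 - <<'E'
from station import sensors, eyes, bot
import cv2,numpy as np
for n in ("scene","side"):
    im,d=eyes.get_image(n); cv2.imwrite(f"pics/{n}0.png",im); np.savez(f"{n}0.npz",im=im,d=d)
    i=eyes.camera_info(n); print(n,i); np.savez(f"{n}_cam.npz",K=i["intrinsics"],E=i["extrinsics"])
print(sensors.state(), bot.grasp_offset)
E
```

```text
pics
scene {'intrinsics': array([[405.87842708,   0.        , 282.36354984],
       [  0.        , 405.87842708, 210.23107127],
       [  0.        ,   0.        ,   1.        ]]), 'extrinsics': array([[ 5.07832657e-01,  8.61444559e-01,  4.38906216e-03,
        -2.72000245e+02],
       [-5.21372828e-01,  3.03292160e-01,  7.97611585e-01,
         1.98362022e+02],
       [ 6.85766992e-01, -4.07341548e-01,  6.03155449e-01,
        -1.28137122e+03],
       [ 0.00000000e+00,  0.00000000e+00,  0.00000000e+00,
         1.00000000e+00]])}
side {'intrinsics': array([[416.57563056,   0.        , 277.02594528],
       [  0.        , 416.57563056, 214.4833833 ],
       [  0.        ,   0.        ,   1.        ]]), 'extrinsics': array([[ 8.31041279e-01, -5.55945459e-01, -1.71767251e-02,
        -4.87314100e+02],
       [ 3.91414273e-01,  5.62597054e-01,  7.28202871e-01,
        -3.08325576e+02],
       [-3.95177504e-01, -6.11889860e-01,  6.85146363e-01,
        -5.56342054e+02],
       [ 0.00000000e+00,  0.00000000e+00,  0.00000000e+00,
         1.00000000e+00]])}
{'time': 0.1, 'joint_pos': array([ 1.29029564e+00,  9.17664751e-02,  1.23170780e+00, -2.91378132e-05,
        1.81978225e+00, -5.66929795e-02]), 'qd': array([-1.03964948e-04, -1.38433163e-03, -2.13155874e-03, -5.55909803e-04,
       -4.86355986e-05,  5.08270020e-04]), 'joint_efforts': array([ 2.38516070e-03, -4.47858310e+01, -4.07568061e+01,  7.00451620e-02,
        2.84318975e-02, -1.23071250e-04]), 'position': array([133.0931673 , 584.75177146, 193.06277903]), 'tcp_rot': array([-1.25675368e-04,  1.11673963e-01,  9.93744552e-01, -8.22507085e-04]), 'wrist_force': array([-0.92156196, -0.06587645,  0.39414987]), 'torque': array([ 0.02288447,  0.00064741, -0.04089756]), 'grasp_force': 0.0, 'opening': 87.52721519804393} 18.700000000000003
```

View pics/scene0.png

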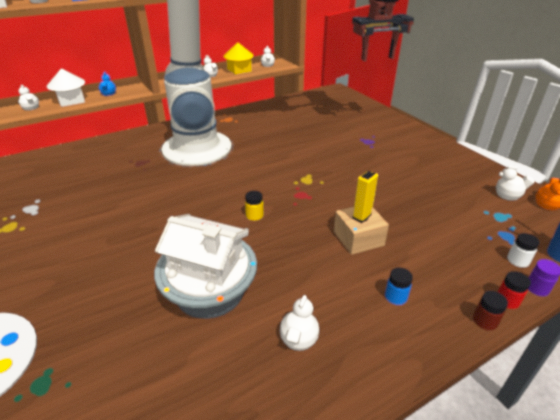

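View pics/side0.png

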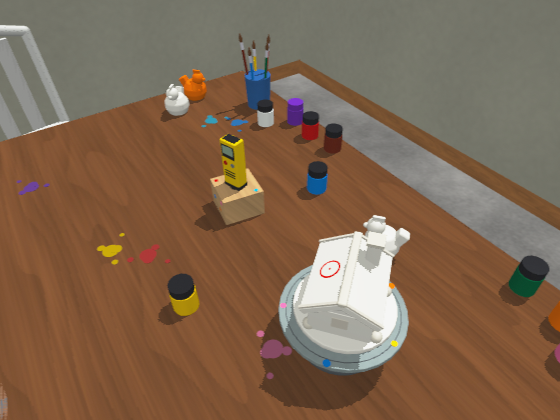

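The scene view shows the robot base at (197,148), the cottage at (205,255), the meter at (366,195), the blue jar at (398,287), the yellow jar at (254,206) and the hen at (300,325). In the side view the ring is at (330,269), the meter at (233,162), and the ridge runs roughly from (352,238) to (340,318).

```bash
cat > h.py <<'E'
import numpy as np, cv2
def load(n):
    z=np.load(f"{n}0.npz"); c=np.load(f"{n}_cam.npz"); return z["im"],z["d"],c["K"],c["E"]
def pts(n,mask):
    im,d,K,E=load(n); v,u=np.nonzero(mask&(d>0)); z=d[v,u]
    p=np.c_[(u-K[0,2])/K[0,0]*z,-(v-K[1,2])/K[1,1]*z,-z]
    return (p-E[:3,3])@E[:3,:3], u, v
def ray(n,uv):
    im,d,K,E=load(n); r=np.array([(uv[0]-K[0,2])/K[0,0],-(uv[1]-K[1,2])/K[1,1],-1.])
    R=E[:3,:3]; return -R.T@E[:3,3], R.T@r
def proj(n,P):
    im,d,K,E=load(n); q=np.atleast_2d(P)@E[:3,:3].T+E[:3,3]
    return np.c_[K[0,0]*q[:,0]/-q[:,2]+K[0,2],-K[1,1]*q[:,1]/-q[:,2]+K[1,2]]
def cross(a,b,ua,ub):
    (o1,r1),(o2,r2)=ray(a,ua),ray(b,ub)
    s=np.linalg.lstsq(np.c_[r1,-r2],o2-o1,rcond=None)[0]
    p,q=o1+s[0]*r1,o2+s[1]*r2
    return (p+q)/2,np.linalg.norm(p-q)
def fit(P):
    for _ in range(4):
        c=P.mean(0); n=np.linalg.svd(P-c,full_matrices=False)[2][2]; n*=np.sign(n[2]) or 1
        e=(P-c)@n; P=P[abs(e)<max(2*np.median(abs(e)),.5)]
    return c,n,e.std(),len(P)
E
python3 - <<'E'
from h import *
def box(n,x0,y0,x1,y1):
    m=np.zeros((420,560),bool); m[y0:y1,x0:x1]=1; return m
for n,b in (("scene",(350,165,385,225)),("side",(215,130,252,192))):
    im,d,K,E=load(n); h=cv2.cvtColor(im,cv2.COLOR_BGR2HSV)
    m=box(n,*b)&(h[...,0]>20)&(h[...,0]<34)&(h[...,1]>190)&(h[...,2]>90)
    P,u,v=pts(n,m); print(n,"yellow",len(P),P.min(0),P.max(0),np.median(P,0))
    T=P[P[:,2]>95]; r=cv2.minAreaRect(T[:,:2].astype(np.float32)); print(r)
    print(" uv rect",cv2.minAreaRect(np.c_[u,v].astype(np.float32)), fit(P))
im,d,K,E=load("side"); h=cv2.cvtColor(im,cv2.COLOR_BGR2HSV)
m=box("side",310,250,350,290)&((h[...,0]<8)|(h[...,0]>172))&(h[...,1]>90)
P,u,v=pts("side",m); el=cv2.fitEllipse(np.c_[u,v].astype(np.float32)); print("ring",el,len(P),P.mean(0))
hull=np.array([[318,250],[342,246],[335,297],[310,290]]) 
k=np.zeros((420,560),np.uint8); cv2.fillPoly(k,[hull],1)
c,nn,s,N=fit(pts("side",k>0)[0]); print("roof",c,nn,s,N,np.degrees(np.arccos(nn[2])))
o,r=ray("side",el[0]); print("ring pt",o+r*((c-o)@nn)/(r@nn), "yaw", np.arctan2(nn[1],nn[0]))
T,_,_=pts("side",box("side",200,150,280,230)); T=T[(T[:,2]>52)&(T[:,2]<68)]; print("stand z",np.median(T[:,2]))
rect=cv2.minAreaRect(T[:,:2].astype(np.float32));print(rect)
a=cv2.resize(load("side")[0][120:230,190:300],None,fx=4,fy=4,interpolation=2)
b=cv2.resize(load("scene")[0][160:270,320:420],None,fx=4,fy=4,interpolation=2); b=cv2.resize(b,(360,440))
cv2.imwrite("pics/m1.png",np.hstack([a,b]))
E
```

```text
scene yellow 778 [389.77415434 142.86717516  -3.10712482] [618.87314155 392.95978151 172.46817962] [609.51998721 151.05167752 125.51063443]
((600.3743896484375, 165.75674438476562), (26.650373458862305, 43.533756256103516), 17.29859161376953)
 uv rect ((364.719970703125, 195.95999145507812), (19.233304977416992, 48.64894485473633), 8.13010311126709) (array([610.19265309, 158.34479883, 124.6265704 ]), array([ 0.99892464, -0.04355678,  0.01588611]), np.float64(4.475563819147015), 607)
side yellow 818 [578.80691765 138.87647685  -2.63451914] [701.3162999  427.28374688 172.42405487] [591.65525768 147.63164422 117.72650212]
((596.4024047851562, 162.7751922607422), (26.620393753051758, 42.70517349243164), 18.88658332824707)
 uv rect ((233.62643432617188, 160.3546600341797), (52.50023651123047, 23.546722412109375), 82.64761352539062) (array([591.43189572, 151.89297858, 119.19468795]), array([-0.84349266, -0.53708253,  0.00790489]), np.float64(3.893782585658255), 557)
ring ((329.5003356933594, 268.7187194824219), (13.625505447387695, 20.827714920043945), 58.27882385253906) 80 [ 560.11329675 -172.42996687  152.56876247]
roof [ 556.36525473 -170.55706562  149.88595002] [-0.32153187  0.39352077  0.86125412] 0.315557140117364 645 30.542311831764412
ring pt [ 561.40960391 -171.05068143  151.9946971 ] yaw 2.25585621470445
stand z 59.440795951350246
((597.2282104492188, 163.26260375976562), (87.74005889892578, 85.82707977294922), 80.79773712158203)
```

View pics/m1.png

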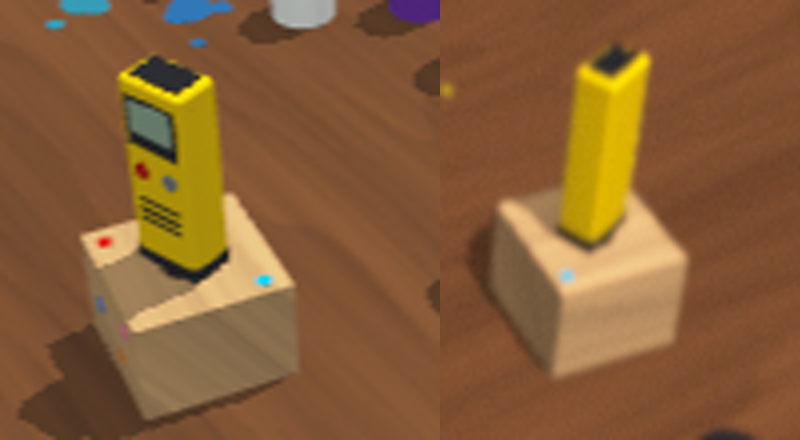

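The crop shows the meter upright in the block, with the display on its left face (-x towards the robot and side camera). Its x axis is at about 18° and its centre near (598,164). I'll move above it, yawing by -59°.

```bash
python3 -m handwheel '{"translation":[[0.02,-0.02,0.02],[0.05,-0.045,0.04],[0.08,-0.07,0.06],[0.11,-0.1,0.06],[0.14,-0.127,0.06],[0.17,-0.154,0.06],[0.2,-0.181,0.06],[0.23,-0.208,0.06],[0.26,-0.235,0.06],[0.29,-0.262,0.06],[0.32,-0.29,0.06],[0.35,-0.317,0.06]],"turn":[[0,0,-0.09],[0,0,-0.18],[0,0,-0.27],[0,0,-0.36],[0,0,-0.45],[0,0,-0.54],[0,0,-0.63],[0,0,-0.72],[0,0,-0.81],[0,0,-0.9],[0,0,-0.99],[0,0,-1.033]]}' 1
python3 -m handwheel '{"translation":[[0.03,-0.027,0],[0.06,-0.054,0],[0.09,-0.081,0],[0.11,-0.1,0],[0.115,-0.104,0],[0.115,-0.104,0],[0.115,-0.104,0],[0.115,-0.104,0]],"turn":[[0,0,0],[0,0,0],[0,0,0],[0,0,0],[0,0,0],[0,0,0],[0,0,0],[0,0,0]]}'
python3 - <<'E'
from station import sensors, eyes
import cv2,numpy as np
s=sensors.state(); i=eyes.camera_info("wrist"); im,d=eyes.get_image("wrist")
print(s["position"],s["tcp_rot"],s["joint_pos"],i)
cv2.imwrite("pics/w1.png",im); np.savez("wrist0.npz",im=im,d=d); np.savez("wrist_cam.npz",K=i["intrinsics"],E=i["extrinsics"])
E
```

```text
time: 1.1
position: [484.2, 266.2, 253.7]
tcp_rot: [-0.0, 0.59, 0.808, -0.0]
wrist_force: [0.8, -0.0, 0.5]
opening: 87.8
grasp_force: 0.0
time: 1.77
position: [597.3, 165.3, 254.3]
tcp_rot: [-0.0, 0.587, 0.809, 0.0]
wrist_force: [0.2, -0.2, 0.1]
opening: 87.6
grasp_force: 0.0
[597.3486292  165.27679384 254.25015528] [-1.85562001e-04  5.87244699e-01  8.09409416e-01  1.61951328e-04] [ 2.14745612e-01  1.68049489e-01  1.03989743e+00  5.26867883e-04
  1.93365102e+00 -1.00562599e-01] {'intrinsics': array([[325.1922621 ,   0.        , 275.69357483],
       [  0.        , 325.1922621 , 203.5801674 ],
       [  0.        ,   0.        ,   1.        ]]), 'extrinsics': array([[ 9.50695616e-01,  3.10125132e-01, -4.98080094e-04,
        -6.18852432e+02],
       [-2.96456467e-01,  9.08320108e-01, -2.95073119e-01,
         7.98174471e+01],
       [-9.10571738e-02,  2.80672380e-01,  9.55474545e-01,
        -4.41626428e+02],
       [ 0.00000000e+00,  0.00000000e+00,  0.00000000e+00,
         1.00000000e+00]])}
```

View pics/w1.png

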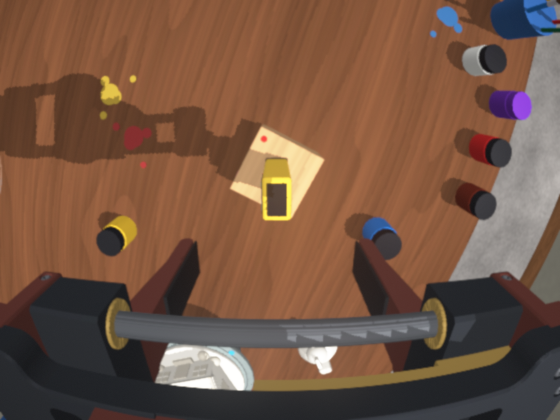

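The wrist view shows the meter's top, outlined in yellow, at about (277,200) and aligned with the finger line. The fingers are at x≈190 and 365. I'll compute its centre by a ray onto the top height, checking that height with depth.

Run:
```python
from h import *
im,d,K,E=load("wrist"); h=cv2.cvtColor(im,cv2.COLOR_BGR2HSV); R=E[:3,:3]
def fray(uv):
    x=(uv[0]-K[0,2])/K[0,0]; y=(uv[1]-K[1,2])/K[0,0]; t=np.hypot(x,y)
    return -R.T@E[:3,3], R.T@np.array([np.sin(t)*x/t,-np.sin(t)*y/t,-np.cos(t)])
m=np.zeros((420,560),bool); m[150:230,255:300]=1
m&=(h[...,1]>160)&(h[...,0]>20)&(h[...,0]<34)&(h[...,2]>90)
v,u=np.nonzero(m)
P=[]
for a,b in zip(u,v):
    o,r=fray((a,b)); c=R@r
    if d[b,a]>0: P.append(o+r*d[b,a]/-c[2])
P=np.array(P); print(P.min(0),P.max(0))
zt=np.percentile(P[:,2],97); T=P[P[:,2]>zt-6]
print("top z",zt, cv2.minAreaRect(T[:,:2].astype(np.float32)), len(T))
# top-face outline from pixels, rays on z=170
box=cv2.minAreaRect(np.c_[u,v].astype(np.float32)); print(box)
# two-view crossing of top-face centre (wrist outline corners bottom vs scene/side)
for pa,pb in (((163.0/4+190,73/4+120),(615*1/3.6+320-440/3.6,60/4+160)),):
    print("top centre by side x scene:",cross("side","scene",pa,pb))
for uv in ((264,219),(291,219),(264,181),(290,181),(277.5,200)):
    o,r=fray(uv); print(uv,o+r*(170-o[2])/r[2])
```

```text
[579.88453292  88.07026522  -1.24208119] [639.78538621 188.94141769 172.72595736]
top z 171.5429239712015 ((596.2892456054688, 166.7467803955078), (24.317913055419922, 39.22171401977539), 18.706937789916992) 441
((276.0, 189.5), (28.0, 61.0), 0.0)
top centre by side x scene: (array([598.05894253, 168.70574793, 168.57766957]), np.float64(1.344292021426407))
(264, 219) [592.51644923 145.45830383 170.        ]
(291, 219) [615.62153651 152.99521043 170.        ]
(264, 181) [581.98980487 178.90072683 170.        ]
(290, 181) [603.46675771 185.91400856 170.        ]
(277.5, 200) [598.50689462 166.17123706 170.        ]
```

```bash
python3 -m handwheel '{"translation":[[0,0.0005,-0.015],[0,0.0005,-0.035],[0,0.0005,-0.055],[0,0.0005,-0.075],[0,0.0005,-0.095],[0,0.0005,-0.11],[0,0.0005,-0.118],[0,0.0005,-0.122],[0,0.0005,-0.122],[0,0.0005,-0.122]],"turn":[[0,0,0],[0,0,0],[0,0,0],[0,0,0],[0,0,0],[0,0,0],[0,0,0],[0,0,0],[0,0,0],[0,0,0]]}'
python3 -m handwheel '{"translation":[[0,0,0],[0,0,0],[0,0,0],[0,0,0],[0,0,0],[0,0,0],[0,0,0],[0,0,0],[0,0,0],[0,0,0],[0,0,0],[0,0,0]],"turn":[[0,0,0],[0,0,0],[0,0,0],[0,0,0],[0,0,0],[0,0,0],[0,0,0],[0,0,0],[0,0,0],[0,0,0],[0,0,0],[0,0,0]]}' -1
```

```text
time: 2.65
position: [598.3, 165.1, 133.3]
tcp_rot: [0.001, 0.588, 0.809, 0.001]
wrist_force: [0.2, 0.6, -0.6]
opening: 87.8
grasp_force: 0.0
time: 3.65
position: [598.2, 164.5, 132.0]
tcp_rot: [-0.0, 0.588, 0.809, 0.0]
wrist_force: [-0.1, -0.1, 0.0]
opening: 25.6
grasp_force: 30.0
```

```bash
python3 -m handwheel '{"translation":[[0,0,0.006],[0,0,0.014],[0,0,0.022],[0,0,0.03],[0,0,0.038],[0,0,0.048],[0,0,0.06],[0,0,0.075],[0,0,0.09],[0,0,0.11],[0,0,0.13],[0,0,0.15]],"turn":[[0,0,0],[0,0,0],[0,0,0],[0,0,0],[0,0,0],[0,0,0],[0,0,0],[0,0,0],[0,0,0],[0,0,0],[0,0,0],[0,0,0]]}'
python3 - <<'E'
from scipy.spatial.transform import Rotation as R
import numpy as np
n=np.array([-0.32153187,0.39352077,0.86125412]); yaw=np.arctan2(n[1],n[0]); n30=np.array([.5*np.cos(yaw),.5*np.sin(yaw),np.sqrt(.75)])
R0=R.from_quat([0.588,0.809,0,0])
mark=np.array([561.4,-171.05,152.5])
# meter at tool: axis = -tool z; grasp height: meter origin at z=20 when TCP z=132 -> origin 112 below TCP, tip 124
for extra in (0,-30,-60,20):
    a=np.radians(extra); tilt=R.from_rotvec(np.cross([0,0,1],n30)/.5*np.pi/6)
    t=tilt*R.from_rotvec([0,0,a]); print(extra,t.as_rotvec().round(3),"tool axes y,x",(t*R0).apply([0,1,0]).round(2))
for s in (60,0): print("TCP for tip standoff",s,(mark+n30*(124+s)).round(1))
print(n30,n)
E
```

```text
time: 4.65
position: [598.0, 164.5, 284.0]
tcp_rot: [0.0, 0.588, 0.809, 0.0]
wrist_force: [0.3, -0.1, -2.3]
opening: 25.5
grasp_force: 30.0
0 [-0.405 -0.331  0.   ] tool axes y,x [0.92 0.35 0.18]
-30 [-0.309 -0.43  -0.511] tool axes y,x [ 0.91 -0.13  0.39]
-60 [-0.194 -0.512 -1.022] tool axes y,x [ 0.66 -0.57  0.49]
20 [-0.459 -0.257  0.341] tool axes y,x [0.79 0.62 0.01]
TCP for tip standoff 60 [503.2 -99.8 311.8]
TCP for tip standoff 0 [ 522.2 -123.   259.9]
[-0.31635969  0.38719058  0.8660254 ] [-0.32153187  0.39352077  0.86125412]
```

```bash
python3 -m handwheel '{"translation":[[-0.004,-0.01,0.01],[-0.011,-0.03,0.02],[-0.019,-0.053,0.03],[-0.028,-0.078,0.035],[-0.038,-0.105,0.04],[-0.047,-0.132,0.04],[-0.057,-0.158,0.04],[-0.067,-0.185,0.04],[-0.076,-0.21,0.038],[-0.084,-0.235,0.034],[-0.091,-0.253,0.03],[-0.095,-0.264,0.028]],"turn":[[-0.02,-0.016,0],[-0.05,-0.041,0],[-0.08,-0.065,0],[-0.12,-0.098,0],[-0.16,-0.131,0],[-0.2,-0.163,0],[-0.24,-0.196,0],[-0.28,-0.229,0],[-0.32,-0.262,0],[-0.36,-0.294,0],[-0.39,-0.319,0],[-0.405,-0.331,0]]}'
python3 -m handwheel '{"translation":[[0,0,0],[0,0,0],[0,0,0],[0,0,0]],"turn":[[0,0,0],[0,0,0],[0,0,0],[0,0,0]]}'
python3 - <<'E'
from station import sensors, eyes
import cv2,numpy as np
s=sensors.state(); print(s["position"],s["tcp_rot"],s["joint_pos"],s["wrist_force"])
for n in ("scene","side"):
    im,d=eyes.get_image(n); np.savez(f"{n}0.npz",im=im,d=d)
    cv2.imwrite(f"pics/{n}1.png",im)
    i=im[180:330,240:440] if n=="side" else im[120:320,120:380]
    globals()[n]=cv2.resize(i,(533,400) if n=="side" else (0,0),fx=0 if n=="side" else 2,fy=0 if n=="side" else 2)
i=np.load("side0.npz")["im"][110:350,200:440]
cv2.imwrite("pics/a2.png",cv2.resize(i,None,fx=2.5,fy=2.5,interpolation=2))
E
```

```text
time: 5.65
position: [501.7, -100.6, 310.8]
tcp_rot: [0.251, 0.568, 0.781, -0.066]
wrist_force: [0.8, -0.1, -2.0]
opening: 25.5
grasp_force: 30.0
time: 5.98
position: [503.6, -98.9, 310.6]
tcp_rot: [0.25, 0.568, 0.782, -0.065]
wrist_force: [-0.4, -0.5, -1.4]
opening: 26.3
grasp_force: 30.0
[503.64116654 -98.86513314 310.60625354] [ 0.24992673  0.56778811  0.78158882 -0.06536212] [ 0.03382624 -0.4510612   1.59034705 -0.40930724  1.65789978 -0.38838328] [-0.37328314 -0.53448955 -1.42306672]
```

View pics/a2.png

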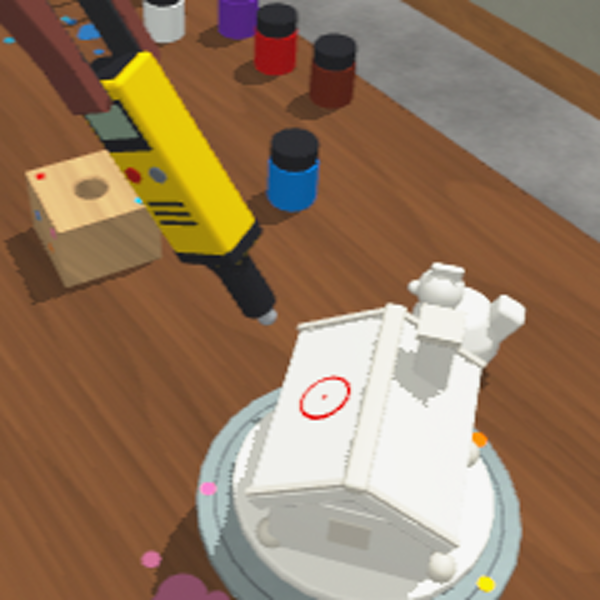

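View pics/scene1.png

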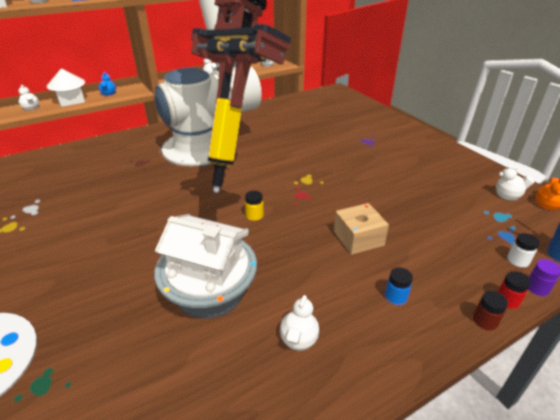

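The tip is at about (306.8,237.2) in the side view, seen beside the roof with the ring at crop (325,397). In the scene view it is at about (217,190). The meter is held and appears unslipped, so next I'll measure the tip and the meter's axis.

```bash
cat > m.py <<'E'
from h import *
def poly(p,off=(200,110),s=2.5):
    k=np.zeros((420,560),np.uint8); cv2.fillPoly(k,[np.round(np.array(p)/s+off).astype(int)],1); return k>0
n30=np.array([-0.31636,0.38719,0.86603])
A=fit(pts("side",poly([(125,85),(145,70),(240,218),(222,238)]))[0])
B=fit(pts("side",poly([(140,150),(205,240),(185,243),(150,195)]))[0])
print(A,B,"dot",A[1]@B[1]); ax=np.cross(A[1],B[1]); ax/=np.linalg.norm(ax); ax*=np.sign(ax[2])
print("axis",ax,"vs n deg",np.degrees(np.arccos(ax@n30)))
c,nn,s,N=fit(pts("side",poly([(300,340),(360,325),(335,460),(280,470)]))[0]); print("roof",nn,s,np.degrees(np.arctan2(nn[1],nn[0])))
im,d,K,E=load("side"); h=cv2.cvtColor(im,cv2.COLOR_BGR2HSV)
m=poly([(290,360),(360,360),(360,435),(290,435)])&((h[...,0]<8)|(h[...,0]>172))&(h[...,1]>90)
v,u=np.nonzero(m); el=cv2.fitEllipse(np.c_[u,v].astype(np.float32)); o,r=ray("side",el[0]); mk=o+r*((c-o)@nn)/(r@nn); print("mark",el[0],mk)
print("tip cross",cross("side","scene",(306.8,237.0),(217,190)))
print("proj mark in scene",proj("scene",mk))
P,u,v=pts("side",poly([(262,312),(273,312),(273,322),(262,322)])); print("tip depth",np.median(P,0))
ed=poly([(235,262),(255,262),(265,312),(250,312)]); P,_,_=pts("side",ed); print("nose",len(P),np.median(P,0))
# edge directions in 3D of the meter long edges, from side and scene via planes through the camera
def ypts(n,b):
    im,d,K,E=load(n); h=cv2.cvtColor(im,cv2.COLOR_BGR2HSV); k=np.zeros((420,560),bool); k[b[1]:b[3],b[0]:b[2]]=1
    return pts(n,k&(h[...,0]>20)&(h[...,0]<34)&(h[...,1]>150)&(h[...,2]>80))
for n,b in (("side",(235,125,310,215)),("scene",(205,90,245,165))):
    P,u,v=ypts(n,b); l=cv2.fitLine(np.c_[u,v].astype(np.float32),cv2.DIST_L2,0,.01,.01).ravel()
    q=proj(n,[[542.6,-147.9,204],np.array([542.6,-147.9,204])+100*n30]); w=q[0]-q[1]
    print(n,"line angle",np.degrees(np.arctan2(l[1],l[0]))%180,"expected",np.degrees(np.arctan2(w[1],w[0]))%180,"expected tip px",q[0])
E
python3 m.py
python3 - <<'E'
from scipy.spatial.transform import Rotation as R
q=[0.24992673,0.56778811,0.78158882,-0.06536212]; print("tool -z",-R.from_quat(q[1:]+q[:1]).apply([0,0,1]))
E
```

```text
(array([ 507.11243095, -119.85817148,  311.15856976]), array([ 0.23136248, -0.85668339,  0.46104769]), np.float64(0.3215762144106047), 422) (array([ 501.15260618, -116.55423101,  280.53238058]), array([0.92542189, 0.32926046, 0.1875683 ]), np.float64(0.256598876892831), 179) dot 0.01851386924054632
axis [-0.31254499  0.38333306  0.86912105] vs n deg 0.3204385289611946
roof [-0.31678907  0.39288568  0.86329921] 0.382246392092959 128.87970502003517
mark (329.560302734375, 268.6861572265625) [ 561.4704704  -171.09695432  152.06866734]
tip cross (array([ 541.40190965, -141.99433733,  203.41237108]), np.float64(2.955384157660569))
proj mark in scene [[208.58461082 224.02368577]]
tip depth [ 537.79745551 -147.93622599  208.15491258]
nose 168 [ 530.60168733 -142.81647444  231.14242535]
side line angle 63.013866 expected 56.85908753096398 expected tip px [309.65018645 238.06678979]
scene line angle 95.3168 expected 98.79855222215521 expected tip px [213.61850724 191.60220824]
tool -z [-0.31645621  0.38598346  0.86652885]
```

```bash
cat >> m.py <<'E'
print("-----")
p=np.linalg.solve(np.array([A[1],B[1],ax]),[A[1]@A[0]-20,B[1]@B[0]+13,ax@mk])
print("axis at mark plane",p,"offset from mark",p-mk)
s=im[215:250,290:330]; g=cv2.imread("pics/scene1.png")[170:205,197:237]
cv2.imwrite("pics/t.png",np.hstack([cv2.resize(s,None,fx=10,fy=10,interpolation=2),cv2.resize(g,None,fx=10,fy=10,interpolation=2)]))
E
python3 m.py | sed -n '/-----/,$p'
```

```text
-----
axis at mark plane [ 560.0961295  -168.6649902   150.50180205] offset from mark [-1.3743409   2.43196412 -1.56686529]
```

View pics/t.png

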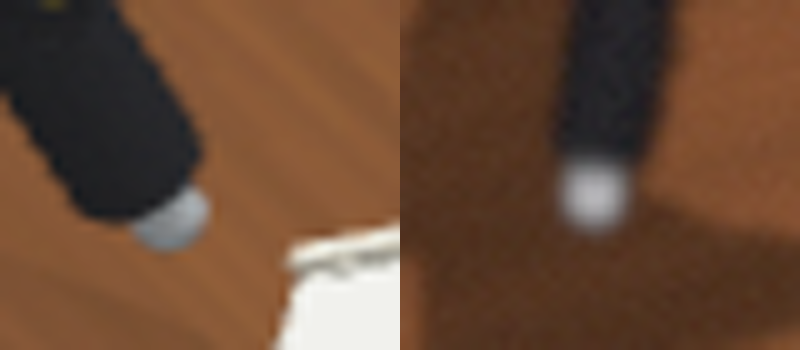

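The tip's ball is at about (307.2,236.2) in the side view and (216.4,189.5) in the scene view. The meter's axis is within 0.4° of the roof normal and about 3 mm off the mark. I'll correct that shift and approach along the normal to about 11 mm.

```bash
python3 -m handwheel '{"translation":[[0.003,-0.004,-0.005],[0.005,-0.0065,-0.01],[0.0068,-0.0087,-0.015],[0.0087,-0.011,-0.02],[0.0105,-0.013,-0.025],[0.0123,-0.0155,-0.03],[0.0141,-0.0177,-0.034],[0.0155,-0.02,-0.0375],[0.0165,-0.021,-0.04],[0.0167,-0.0211,-0.0405],[0.0167,-0.0211,-0.0405],[0.0167,-0.0211,-0.0405]],"turn":[[0,0,0],[0,0,0],[0,0,0],[0,0,0],[0,0,0],[0,0,0],[0,0,0],[0,0,0],[0,0,0],[0,0,0],[0,0,0],[0,0,0]]}'
cat > f.py <<'E'
from station import sensors, eyes
from h import *
n30=np.array([-0.31636,0.38719,0.86603]); F=[];P=[]
for i in range(6):
    im,d=eyes.get_image("side"); s=sensors.state(); F.append(s["wrist_force"]);P.append(s["position"])
F=np.array(F);P=np.array(P);print("F",F.mean(0),"Fn",(F@n30).mean(),"+-",(F@n30).std(),"P",P.mean(0),"rot",s["tcp_rot"],"t",s["time"])
print("tip-mark along n",(P.mean(0)-[561.4,-171.05,152.3])@n30-124)
np.savez("side0.npz",im=im,d=d); cv2.imwrite("pics/last.png",im)
E
python3 f.py
python3 - <<'E'
import cv2
i=cv2.imread("pics/last.png")[220:300,280:380]; cv2.imwrite("pics/c1.png",cv2.resize(i,None,fx=6,fy=6,interpolation=2))
E
```

```text
time: 7.08
position: [519.9, -120.5, 269.9]
tcp_rot: [0.25, 0.568, 0.781, -0.066]
wrist_force: [-0.3, 0.5, -2.0]
opening: 26.0
grasp_force: 30.0
F [ 0.52695864 -0.30744111 -2.09746608] Fn -2.1022153032236357 +- 0.3742136906122468 P [ 519.92381629 -120.46377799  269.89667127] rot [ 0.25019871  0.56781108  0.78146034 -0.06565763] t 7.3833
tip-mark along n 10.550130001050888
```

View pics/c1.png

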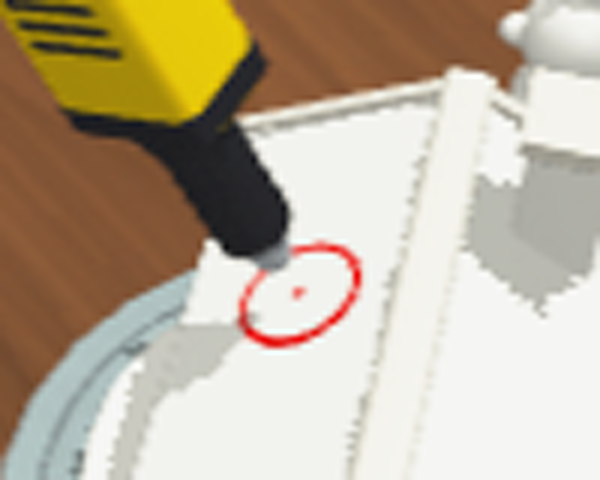

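The tip hangs just above the ring (crop 275,268) and its axis heads for the red dot at (297,292). Advancing slowly.

```bash
python3 -m handwheel '{"translation":[[0.0005,-0.0006,-0.0014],[0.001,-0.0012,-0.0028],[0.0015,-0.0018,-0.0042],[0.002,-0.0025,-0.0055],[0.0025,-0.0031,-0.0069],[0.0025,-0.0031,-0.0069],[0.0025,-0.0031,-0.0069]],"turn":[[0,0,0],[0,0,0],[0,0,0],[0,0,0],[0,0,0],[0,0,0],[0,0,0]]}' >/dev/null; python3 f.py
python3 -m handwheel '{"translation":[[0.0003,-0.0004,-0.0009],[0.0006,-0.0008,-0.0017],[0.0009,-0.0012,-0.0026],[0.0009,-0.0012,-0.0026],[0.0009,-0.0012,-0.0026]],"turn":[[0,0,0],[0,0,0],[0,0,0],[0,0,0],[0,0,0]]}' >/dev/null; python3 f.py
```

```text
F [ 0.02889822  0.00274577 -1.70688815] Fn -1.4862954529793662 +- 0.2895256422643168 P [ 522.37690341 -123.65646896  262.72457301] rot [ 0.25010348  0.56784034  0.78146485 -0.0657136 ] t 8.2667
tip-mark along n 2.3266410847790127
F [-0.69998868  0.46625816 -0.21439598] Fn 0.2163055614815569 +- 0.5031219360195509 P [ 523.28849085 -124.82887739  260.24683795] rot [ 0.25016304  0.56783682  0.78144796 -0.06571823] t 8.9833
tip-mark along n -0.5614864319870208
```

```bash
python3 -m handwheel '{"translation":[[0.0003,-0.0004,-0.0009],[0.0006,-0.0008,-0.0017],[0.0009,-0.0012,-0.0026],[0.0009,-0.0012,-0.0026],[0.0009,-0.0012,-0.0026]],"turn":[[0,0,0],[0,0,0],[0,0,0],[0,0,0],[0,0,0]]}' >/dev/null; python3 f.py; python3 f.py; python3 f.py
python3 - <<'E'
import cv2
i=cv2.imread("pics/last.png")[220:300,280:380]; cv2.imwrite("pics/c2.png",cv2.resize(i,None,fx=7,fy=7,interpolation=2))
E
```

```text
F [-0.96505524  1.14215873 -0.07528855] Fn 0.6823351748787791 +- 0.33707110244555777 P [ 524.20807204 -126.03477632  257.56942883] rot [ 0.25014578  0.56786741  0.78143233 -0.06570541] t 9.7
tip-mark along n -3.638033765154887
F [-0.78827231  1.10336247  0.79573672] Fn 1.3657206149857224 +- 0.6970472883576548 P [ 524.19626762 -126.04056826  257.48834831] rot [ 0.25007847  0.56785517  0.78145974 -0.06574152] t 10.0
tip-mark along n -3.7067600589008123
F [-0.81873169  1.07101104  0.52356439] Fn 1.127121186741093 +- 0.5713994543406878 P [ 524.19167454 -126.04231864  257.45724501] rot [ 0.25008264  0.56783166  0.78147421 -0.06575671] t 10.3
tip-mark along n -3.7329211165902194
```

View pics/c2.png

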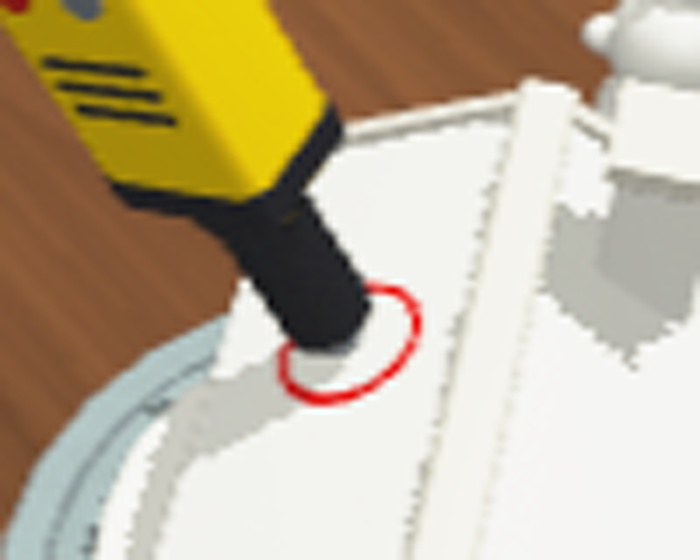

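The steel tip is in contact inside the ring, with the nose end at crop (325,335) and the ring centre at about (347,342). The contact force is about 2.7 N, or roughly 4 mm pushed in. I'll advance 1 mm more, then hold for two seconds.

```bash
python3 -m handwheel '{"translation":[[0.0002,-0.0002,-0.0005],[0.0003,-0.0004,-0.0009],[0.0003,-0.0004,-0.0009],[0.0003,-0.0004,-0.0009],[0.0003,-0.0004,-0.0009],[0.0003,-0.0004,-0.0009],[0.0003,-0.0004,-0.0009],[0.0003,-0.0004,-0.0009],[0.0003,-0.0004,-0.0009],[0.0003,-0.0004,-0.0009],[0.0003,-0.0004,-0.0009],[0.0003,-0.0004,-0.0009]],"turn":[[0,0,0],[0,0,0],[0,0,0],[0,0,0],[0,0,0],[0,0,0],[0,0,0],[0,0,0],[0,0,0],[0,0,0],[0,0,0],[0,0,0]]}' >/dev/null; for k in 1 2 3 4; do python3 f.py; done
cat > v.py <<'E'
from h import *
n30=np.array([-0.31636,0.38719,0.86603])
im,d,K,E=load("side"); h=cv2.cvtColor(im,cv2.COLOR_BGR2HSV)
# ring fit now, from visible red
m=np.zeros((420,560),bool); m[255:285,315:345]=1; m&=((h[...,0]<8)|(h[...,0]>172))&(h[...,1]>90)
v,u=np.nonzero(m); el=cv2.fitEllipse(np.c_[u,v].astype(np.float32)); print("ring now",el)
mk=np.array([561.47,-171.1,152.07]); print("mark px",proj("side",mk))
# meter: face planes near the lower housing, split by closeness to expected normals through the tool axes
k=np.zeros((420,560),bool); k[170:260,255:335]=1
P,_,_=pts("side",k&(h[...,0]>20)&(h[...,0]<34)&(h[...,1]>150)&(h[...,2]>60))
nA=np.array([0.231,-0.857,0.461]); nB=np.array([0.925,0.329,0.188])
a=P@nA; b=P@nB
hA=np.histogram(a,np.arange(a.min(),a.max(),1)); iA=hA[1][hA[0].argmax()]+.5
hB=np.histogram(b,np.arange(b.min(),b.max(),1)); iB=hB[1][hB[0].argmax()]+.5
FA=P[abs(a-iA)<2.5]; FB=P[(abs(b-iB)<2.5)]
cA,NA,sA,_=fit(FA); cB,NB,sB,_=fit(FB); NA*=np.sign(NA@nA); NB*=np.sign(NB@nB)
ax=np.cross(NA,NB); ax/=np.linalg.norm(ax); ax*=np.sign(ax[2])
p=np.linalg.solve(np.array([NA,NB,ax]),[NA@cA-20,NB@cB+13,ax@mk])
low=np.percentile((P-mk)@n30,1)
print(NA,sA,NB,sB,"axis",ax,np.degrees(np.arccos(ax@n30)),"axis-mark",p-mk,"lowest yellow height over roof",low)
E
python3 v.py
```

```text
F [-0.45083698  1.37164157  0.75465969] Fn 1.3272706183722065 +- 0.3795816154943507 P [ 524.47236379 -126.438726    256.52851136] rot [ 0.25006924  0.56784339  0.78147    -0.06575631] t 11.6
tip-mark along n -4.779516132946242
F [-0.30527815  1.08162433  1.51424023] Fn 1.8267493812422615 +- 0.23036748786556963 P [ 524.46831837 -126.45163569  256.54382023] rot [ 0.25006612  0.56787004  0.78145191 -0.06575306] t 11.9
tip-mark along n -4.769976891624637
F [-0.80809212  1.01566988  0.67065094] Fn 1.2297090786495632 +- 0.41338497260914325 P [ 524.47150166 -126.44895378  256.5459121 ] rot [ 0.25006632  0.5678508   0.78146519 -0.0657606 ] t 12.2
tip-mark along n -4.768133920886868
F [-0.62131764  1.28687354  1.05485877] Fn 1.6083639536991032 +- 0.5656977430774068 P [ 524.4679432  -126.45339495  256.51700493] rot [ 0.25006957  0.56786783  0.7814518  -0.06576035] t 12.5
tip-mark along n -4.793762223894845
ring now ((329.49334716796875, 268.6172790527344), (13.740706443786621, 21.09254264831543), 57.248390197753906)
mark px [[329.56151223 268.68711766]]
[ 0.22281643 -0.85750134  0.46372869] 0.3557428599232719 [0.91714884 0.35802413 0.17509061] 0.2583276485253203 axis [-0.31623929  0.38638411  0.86642947] nan axis-mark [-0.17534125 -0.92300018  0.34761376] lowest yellow height over roof -54.44147131179193v.py:20: RuntimeWarning: invalid value encountered in arccos
  print(NA,sA,NB,sB,"axis",ax,np.degrees(np.arccos(ax@n30)),"axis-mark",p-mk,"lowest yellow height over roof",low)
```

```bash
for i in 1 2; do python3 -m handwheel '{"translation":[[0,0,0],[0,0,0],[0,0,0],[0,0,0],[0,0,0],[0,0,0],[0,0,0],[0,0,0],[0,0,0],[0,0,0],[0,0,0],[0,0,0]],"turn":[[0,0,0],[0,0,0],[0,0,0],[0,0,0],[0,0,0],[0,0,0],[0,0,0],[0,0,0],[0,0,0],[0,0,0],[0,0,0],[0,0,0]]}'; done; python3 -c "
from station import bot; print(bot.close_job())"
```

```text
time: 13.5
position: [524.5, -126.4, 256.5]
tcp_rot: [0.25, 0.568, 0.781, -0.066]
wrist_force: [-0.9, 1.2, -0.0]
opening: 25.4
grasp_force: 30.0
time: 14.5
position: [524.5, -126.5, 256.5]
tcp_rot: [0.25, 0.568, 0.781, -0.066]
wrist_force: [-0.7, 1.6, 0.4]
opening: 25.7
grasp_force: 30.0
the job is handed in; nothing more can be done
None
```

I handed the job in with the meter still gripped and held square to the roof slope, its tip inside the red ring (axis about 1 mm from the centre) and pushed in about 5 mm at roughly 3 N for over two seconds; the ring had not moved in the side view, and I got no verdict back.

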